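# Load a fuse with sprung tongs

## Robot

A 6-joint arm with a two-finger parallel gripper is mounted at the origin on the work surface. World frame = base frame: x ahead of the robot, y to its left, z up, the work surface at z = 0. Lengths are in m, angles in rad, forces in N, time in s.
With the tool pointing down it reaches from about 0.375 to 0.9 m from the base axis. Payload 3.1 kg.
Tool frame: the origin (TCP) lies between the finger pads, 19 mm behind the fingertips; this is the grasp point; z points along the fingers, y is the line along which they close (so a half turn about z gives the same grasp; the last joint's range is limited). The gripper opens to 85 mm and grips with 20 to 120 N. Pads are 22 mm wide; open, the fingers measure 114 mm over their backs; the gripper's body (76 mm by 85 mm) begins 54 mm behind the grasp point. The pads swing forward as they close: fully open they stand 13 mm farther back than shut.
Start: joints at [1.135, 0.527, 1.433, -0, 1.181, -0.178], TCP at [0.159, 0.604, 0.25] pointing down, gripper open.
Joint ranges: [-3.08, 3.08], [-0.75, 2.2], [0.22, 2.44], [-1.43, 4.57], [0, 2.65], [-2.85, 2.85]. Speed limits (rad/s): [2.79, 2.79, 3.14, 3.14, 3.14, 3.14].

## Interface

Orientations are given as a unit quaternion [x, y, z, w].
In Python, from station import * gives the robot as it stands.
- The arm moves only by the shell command python3 -m jog 'ROWS' [OPENING] [FORCE]. ROWS is a JSON object of lists of equal length, an entry for each row: "linear": the shift along the world's x, y, z in mm, a list of three; "turn": the turn about the world's z in units of 5 degrees (1.0 is 5 degrees). A call has 1 to 12 rows; each row shifts and turns the commanded pose from where the row before left it; what a row does not reach is not made up. A row lasts 1/8 s, in which the tool goes at most 62.5 mm and 10.7 degrees, less where a joint would pass 70% of its speed; a pose out of reach is approached as far as the arm can. A call is refused whole if a number of a shift passes 62.5 or a number of a turn 1, either way. A call with a gripper value outside its range is refused whole. OPENING is the opening, from 0 (shut) to 1 (fully open), set as the call begins (- or left out, the last holds). The fingers move at their own pace and stop on an object; FORCE is the grip in N (left out, the last holds). Time passes only in rows, so rows that do not move let the fingers close. It gives the time, the measured TCP pose, the force, the opening and the grip force at its end, in the units of the state.
- sense(): the state, without advancing time (a new reading comes with each control period).
- snapshot(name): name is "scene" or "top"; returns the picture (480x640x3 uint8, red, green, blue); there is no depth.
- get_calibration(name): a dict with "fx", "fy", "cx", "cy" (pixels), "world_to_cam" (4x4, takes a point from world to camera coordinates). Camera axes: x right, y down, z forward; pixel columns grow to the right and rows downward; lengths in m; the calibration is good to about 2 mm. A picture is of the moment at which its call begins. get_calibration takes no time and is no camera call.
- sign_off(): hands the job in; it is judged then, once.
The state is a dict: "t": time; "q": joint angles; "qd": joint speeds; "tau": joint torques, N m; "tcp_pos": TCP position; "tool_rot": TCP orientation; "force": force on the tool from outside, world axes, zero at the start; "ft_torque": the same for the moment, N m; "finger_gap": opening from 0.0 (shut) to 1.0 (fully open); "gripper_force": force on a finger pad.
Only numpy, scipy, OpenCV 4.12 (cv2) and the standard library are available. Lean on these libraries where they do the work, as an engineer would, in place of code of your own. Each camera call takes 0.05 s, during which the arm holds its last target. There are 200 camera calls.

## Task

The power module counts as live, so use the sprung yellow tongs and never touch the fuse with the gripper: take the red-headed fuse from the rack with the tongs, push it down into the fuse base on the module, past the springy contact until it is fully home on the solid stop, pressing firmly but without cracking it. Then release it and hang the tongs back in their holder, leaving the other fuses and the things on the bench alone.

Things in the scene. Friction and masses are not known exactly. Their poses are not given: they have to be found in the camera images.
- tongs: Yellow and black sprung tongs, 120 g, 113 mm tall, jaws down. Origin midway between the undersides of the jaw tips; z up, y the line the jaws close along. Two upright parallel arms, outer faces 44 mm apart at rest; jaw gap = outer width minus 16 mm. Rubber jaws z 0 to 8 mm, 12 mm wide (x). A black spring barrel sits between the arms at z 77 to 99 mm, a steel loop on it up to z 113 mm.
- jaw_left (a joint): Inward travel of the left arm, 0 at rest (jaw gap 28 mm) to 0.010 m; the right arm has its own like spring, so squeezed evenly the gap is 28 mm minus twice this. Spring: 1.5 N per mm of travel on each arm (14 N at 9 mm, on the fuse's neck; a grip of 50 to 70 N then holds the fuse firmly). Squeezed about 3 mm the tongs are held safely with jaws open; easing the gripper back to that reopens them.
- fuse_mouth (a point): Centre of the hole's mouth. Inside, a brass cup meets the fuse's foot 6 to 16 mm down, resists with about 5 N, goes down 13 mm, stays there, on a solid stop. The stop's height varies and cannot be seen: home, the foot is 19 to 29 mm below the mouth, the collar 2 to 12 mm clear. Only a rise of force well over 5 N shows it is home: press with 14 to 19 N for half a second.
- tongs_grip (a point): On the tongs' axis, 75 mm above the jaw undersides: TCP place, gripper down, closing along tongs' y. Pads go on flat handles 22 mm wide (x), z 55 to 101 mm. Below, z 48 to 53 mm, black guards jut out 12 mm from the arms' outer faces; fingertips may rest on them. Tongs move along with the pads as these swing while closing, so re-read the tongs.
- holder: Grey block 50 (x) x 84 (y) x 60 mm high, fixed, origin at the centre of its underside. A pocket in its top, 18 (x) x 50 (y) mm, 55 mm deep, chamfered 2 mm, takes the tongs' arms; they hang with the guards' undersides flat on the top, jaw tips 12 mm above the bench, tongs' y along the holder's y, either way round.
- holder_top (a point): Centre of the pocket's mouth, on the top face of the holder, 60 mm above the bench.
- fuse_red: The fuse to load, red head, 45 g. Origin at the centre of its foot's underside, z up. Round brass foot 14 mm diameter, z 0 to 31 mm, chamfered 2 mm; white collar 22 mm diameter, z 31 to 35; square neck 10 x 10 mm (sides along x and y), z 35 to 47, for the tongs' jaws; head 16 mm diameter, z 47 to 53. A push over 22 N against the module cracks it.
- fuse_green: A like fuse with a green head, standing in the rack; leave it there.
- fuse_black: A like fuse with a black head, standing in the rack; leave it there.
- rack: Wooden block 70 mm (x) x 160 mm (y) x 30 mm high, fixed, origin at the centre of its underside; three round pockets 16.5 mm wide, 18 mm deep, in a row along y at -50, 0 and 50 mm, each holding a fuse upright; which fuse is where varies.
- module: Grey power module with aluminium cheek plates, fixed, 210 mm (x) x 144 mm (y), deck 55 mm high, cheeks 68 mm high at y = -70 and 70 mm. Origin at the centre of its underside. In the middle of the deck a black fuse base, 50 x 50 mm, top 91 mm above the bench, with a round upright hole of 16.5 mm, its edge chamfered 3 mm.
- screwdriver: Orange screwdriver lying on the bench; leave it alone.
- plug: Blue round power plug, 56 mm diameter, 75 mm high, standing on the bench; leave it alone. Origin at the centre of its underside.
Not all that is in view belongs to the job. What is meant by the tongs is not blue, pink or turquoise, and is the larger of those in its own colour.

How it is judged:
On the way, in this order (a step that is already met when the one before it is completed fails the run):
1. the red fuse is held in the tongs, lifted clear of the rack (height (world z) of fuse_red above 0.045 m and contact force between fuse_red and tongs above 1 N and contact force between fuse_red and rack below 0.1 N), for 0.2 s.
2. the tongs press the red fuse home on the solid stop with more than 12 N (horizontal distance between fuse_red and fuse_mouth below 0.004 m and z of fuse_red in the frame of fuse_mouth below -0.0175 m and contact force between fuse_red and tongs above 3 N and contact force between fuse_red and module above 12 N), for 0.15 s.
At the end, for the whole second after the job is handed in: The red fuse is upright (0.15 rad) in the base, within 4 mm of the hole's centre, foot 17.5 mm or more below the mouth, at rest, free of the tongs; the tongs hang in the holder, origin within 10 mm of its middle and 44 mm or more below its top, tilt under 0.1 rad, at rest (horizontal distance between fuse_red and fuse_mouth below 0.004 m and z of fuse_red in the frame of fuse_mouth below -0.0175 m and angle between fuse_red's own z axis and vertical below 0.15 rad and linear speed of each of fuse_red, tongs below 0.02 m/s and contact force between fuse_red and tongs below 0.1 N and horizontal distance between tongs and holder_top below 0.01 m and z of tongs in the frame of holder_top below -0.044 m and angle between tongs's own z axis and vertical below 0.1 rad); the robot touches nothing.
It fails at once if the gripper or arm touches the red fuse (contact force between fuse_red and the arm above 0.3 N or contact force between fuse_red and the fingers above 0.3 N).
It fails at once if the fuse is pushed against the module with more than 22 N and cracks (contact force between fuse_red and module above 22 N).
It fails at once if another fuse is taken or knocked out of place (moved more than 12 mm) (distance of any of fuse_green, fuse_black from where it was at the start of the episode above 0.012 m).
It fails at once if the screwdriver or the plug is moved more than 20 mm (distance of any of screwdriver, plug from where it was at the start of the episode above 0.02 m).
It also fails if it takes over 72 s, if anything falls off the work surface, if the arm or the gripper's body presses on something with over 40 N, if the wrist force passes 120 N, or if a joint passes its speed limit or range.

## Working session

There is one attempt and no reset: what is moved stays moved. The work goes in short steps, Python scripts to look and compute and a shell command to move; the robot and the scene stay as the last step left them, time stands still between calls to the robot, and variables do not carry over. Pictures are saved under pics/ and viewed, at most 10 in all, crops included, and the job is handed in when it is done.

```bash
mkdir -p pics; ls; cat > h.py <<'E'
from station import *
import numpy as np, cv2
def snap(n,f,crop=None,s=1):
    im=snapshot(n)[:,:,::-1].copy(); cv2.imwrite('pics/raw_'+f,im)
    if crop: x0,y0,x1,y1=crop; im=im[y0:y1,x0:x1]
    cv2.imwrite('pics/'+f,cv2.resize(im,None,fx=s,fy=s,interpolation=cv2.INTER_CUBIC))
def ray(n,u,v,z):
    c=get_calibration(n);T=np.array(c['world_to_cam']);R=T[:3,:3];o=-R.T@T[:3,3]
    d=R.T@np.array([(u-c['cx'])/c['fx'],(v-c['cy'])/c['fy'],1]);return o+d*(z-o[2])/d[2]
def proj(n,p):
    c=get_calibration(n);T=np.array(c['world_to_cam']);q=T[:3,:3]@np.array(p)+T[:3,3]
    return np.array([c['fx']*q[0]/q[2]+c['cx'],c['fy']*q[1]/q[2]+c['cy']])
def tri(u1,u2):
    A=[];
    for n,(u,v) in (('scene',u1),('top',u2)):
        c=get_calibration(n);T=np.array(c['world_to_cam'])[:3]
        K=np.array([[c['fx'],0,c['cx']],[0,c['fy'],c['cy']],[0,0,1]]);P=K@T
        A+=[u*P[2]-P[0],v*P[2]-P[1]]
    X=np.linalg.svd(np.array(A))[2][-1];return X[:3]/X[3]
E
python3 - <<'E'
from h import *
snap('scene','s0.png');snap('top','t0.png')
for n in('scene','top'):
    c=get_calibration(n);T=np.array(c['world_to_cam']);print(n,c['fx'],-T[:3,:3].T@T[:3,3],T[:3,:3].round(2).tolist())
print(sense())
E
```

```text
pics
scene 509.4175885613082 [0.9568238  0.55214056 0.68568879] [[-0.8, 0.59, -0.01], [0.43, 0.57, -0.7], [-0.41, -0.57, -0.71]]
top 437.79447629264627 [0.57369842 0.04506728 0.87231045] [[0.02, -1.0, -0.0], [-1.0, -0.02, -0.03], [0.03, 0.0, -1.0]]
{'t': 0.1, 'q': array([ 1.13550475e+00,  5.28374969e-01,  1.43378729e+00,  1.76806017e-05,
        1.18135743e+00, -1.78468038e-01]), 'qd': array([-1.19758984e-04, -2.53432098e-03, -3.40745891e-03,  9.46378973e-04,
        9.75147126e-06, -7.77156212e-05]), 'tau': array([-4.75727793e-04, -4.43307817e+01, -1.78586161e+01, -3.11705462e-04,
        3.90026369e-03, -1.23881722e-05]), 'tcp_pos': array([0.15844612, 0.60396094, 0.24912616]), 'tool_rot': array([ 1.28062428e-01,  9.91765641e-01, -9.16030395e-04, -2.98857173e-04]), 'force': array([ 0.16233968,  0.17914741, -0.46904051]), 'ft_torque': array([-0.04114966, -0.01588215, -0.00811099]), 'gripper_force': 0.0, 'finger_gap': 1.0004015367279553}
```

View pics/s0.png

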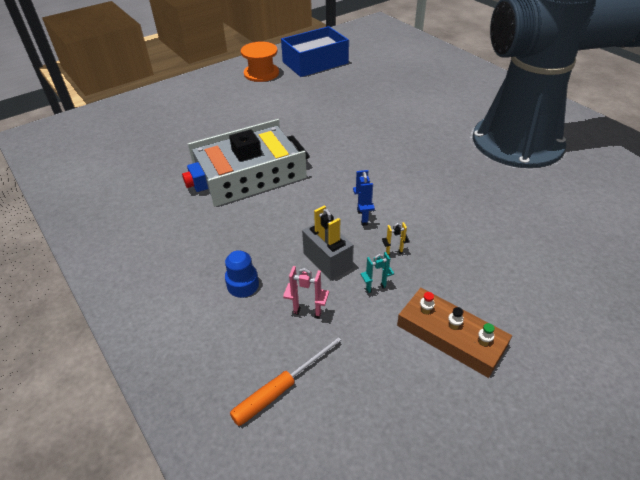

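View pics/t0.png

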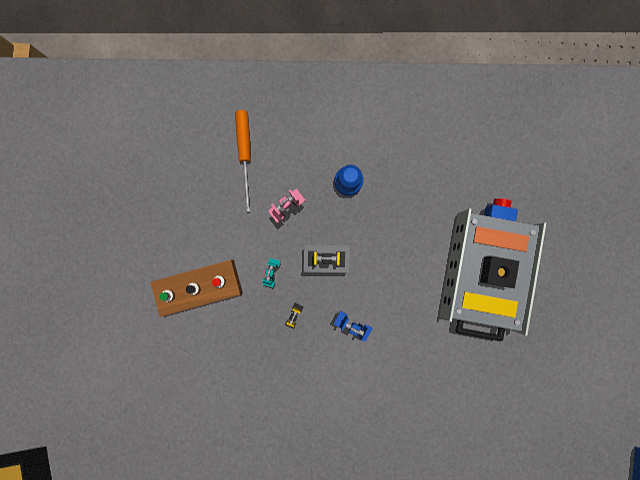

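The scene view shows two yellow tongs: large ones in the grey holder (scene 327,225; top 326,260) and a small standing pair (scene 396,238; top 294,316). The larger pair, in the holder, is the one meant. The red fuse is at top (218,282), the hole at top (502,272) and the plug at top (349,180). I'll confirm these in an enlarged crop.

```bash
python3 - <<'E'
import cv2,numpy as np
t=cv2.imread('pics/raw_t0.png');s=cv2.imread('pics/raw_s0.png')
f=lambda im,x,y,w,h,k:cv2.resize(im[y:y+h,x:x+w],None,fx=k,fy=k,interpolation=cv2.INTER_CUBIC)
a=np.hstack([f(t,280,230,80,60,5),f(t,470,235,80,60,5)])
b=np.hstack([f(t,150,250,100,75,4),f(s,290,195,133,100,3)[:300,:399]])
b=np.hstack([b,np.zeros((300,800-b.shape[1],3),np.uint8)])
cv2.imwrite('pics/m.png',np.vstack([a,b]))
E
```

```text
(no output)
```

View pics/m.png

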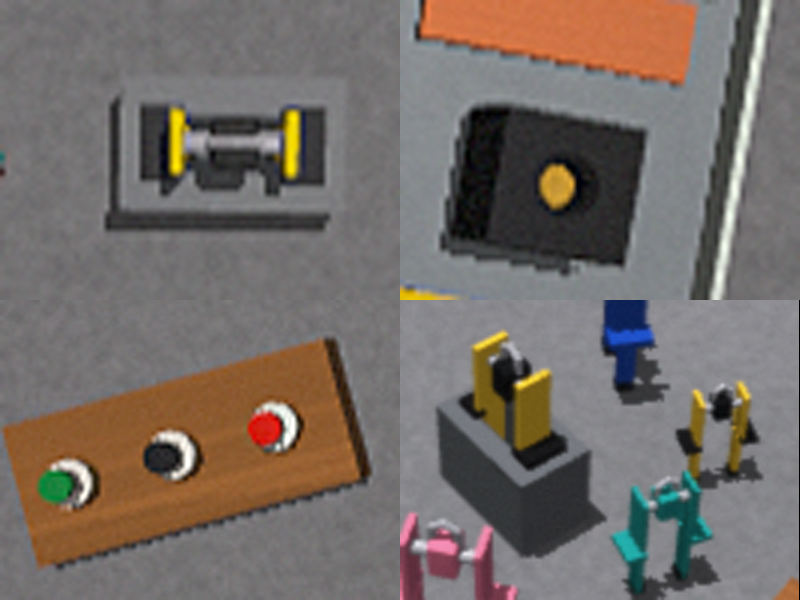

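The crops confirm the larger yellow tongs hang in the holder, with guards on its top and handle tops centred near top-view (326.7,258.2). The red head is near (216.5,282.3) and the hole mouth near (504,271.5). Next I'll turn these into positions.

```bash
python3 - <<'E'
from h import *
t=cv2.imread('pics/raw_t0.png');s=cv2.imread('pics/raw_s0.png')
def cen(im,x0,y0,x1,y1,f):
    h=cv2.cvtColor(im[y0:y1,x0:x1],cv2.COLOR_BGR2HSV).astype(int);m=f(h[...,0],h[...,1],h[...,2])
    v,u=np.nonzero(m);return np.array([x0+u.mean(),y0+v.mean()]),len(u)
red=lambda H,S,V:((H<6)|(H>172))&(S>190)&(V>90)
grn=lambda H,S,V:(H>45)&(H<80)&(S>120)
a,n1=cen(t,205,270,232,295,red);b,n2=cen(s,415,288,440,308,red)
print('red',a,n1,b,n2,'tri',tri(b,a),'ray top .063',ray('top',*a,.065),ray('scene',*b,.062))
a,_=cen(t,155,288,175,305,grn);b,_=cen(s,478,320,500,340,grn)
print('grn',a,b,tri(b,a),ray('top',*a,.065),ray('scene',*b,.062))
yel=lambda H,S,V:(H>20)&(H<35)&(S>150)&(V>150)
for x0,x1 in((308,322),(332,345)):
    a,n=cen(t,x0,245,x1,275,yel);print('arm',a,n,ray('top',*a,.113))
print('tongs ctr',ray('top',326.7,258.2,.113))
P=lambda x,y:(280+x/5-.4,230+y/5-.4)
for x,y in((120,77),(345,77),(345,213),(120,213)):print('hold',ray('top',*P(x,y),.06))
for x,y in((140,103),(325,103),(325,183),(140,183)):print('guard',ray('top',*P(x,y),.065))
Q=lambda x,y:(470+(x-400)/5-.4,235+y/5-.4)
for x,y in((508,108),(647,130),(625,268),(488,245),(570,182)):print('base',ray('top',*Q(x,y),.091))
R=lambda x,y:(150+x/4-.4,250+(y-300)/4-.4)
for x,y in((3,428),(325,340),(360,480),(40,567)):print('rack',ray('top',*R(x,y),.03))
E
```

```text
red [215.60416667 281.875     ] 48 [428.26086957 295.88405797] 69 tri [0.53606087 0.24015163 0.06276988] ray top .063 [0.53565085 0.24004889 0.065     ] [0.53598459 0.23951001 0.062     ]
grn [163.45283019 296.09433962] [488.43209877 327.7654321 ] [0.50800844 0.33615388 0.06234882] [0.50807518 0.33533586 0.065     ] [0.5078975  0.33596197 0.062     ]
arm [314.94444444 257.52777778] 36 [0.58271227 0.05716944 0.113     ]
arm [337.91176471 257.64705882] 34 [0.58312186 0.01734424 0.113     ]
tongs ctr [0.58186245 0.03676883 0.113     ]
hold [0.60627297 0.07945091 0.06      ]
hold [ 0.60756401 -0.00410076  0.06      ]
hold [ 0.557128   -0.00477534  0.06      ]
hold [0.555835  0.0785996 0.06     ]
guard [0.59658694 0.0716985  0.065     ]
guard [0.59764224 0.00345098 0.065     ]
guard [0.5681547 0.0030474 0.065    ]
guard [0.56709846 0.07120997 0.065     ]
base [ 0.59020749 -0.25683271  0.091     ]
base [ 0.58312805 -0.30640012  0.091     ]
base [ 0.53390982 -0.29858073  0.091     ]
base [ 0.54132083 -0.24982675  0.091     ]
base [ 0.5641779 -0.2789769  0.091    ]
rack [0.53258188 0.37386365 0.03      ]
rack [0.57720873 0.22018515 0.03      ]
rack [0.51036022 0.20188462 0.03      ]
rack [0.46644949 0.35422713 0.03      ]
```

Positions agree with the given sizes: holder and tongs (0.582, 0.037) at yaw 0.9°, red fuse (0.536, 0.240) with rack yaw 16°, and hole about (0.563, -0.278). I'll move above the tongs.

```bash
python3 -m jog '{"linear":[[35,-47.3,0],[35,-47.3,0],[35,-47.3,0],[35,-47.3,0],[35,-47.3,0],[35,-47.3,0],[35,-47.3,0],[35,-47.3,0],[35,-47.3,0],[35,-47.3,0],[35,-47.3,0],[38,-46.7,0]],"turn":[0.26,0.26,0.26,0.26,0.26,0.26,0.26,0.26,0.26,0.26,0.26,0.26]}' 0.7 20; python3 -m jog '{"linear":[[0,0,-30],[0,0,-30],[0,0,-20],[0,0,0]],"turn":[0,0,0,0]}'; python3 - <<'E'
from h import *
snap('top','t1.png',(270,190,400,290),5);snap('scene','s1.png',(260,120,420,280),3.75)
a=cv2.resize(cv2.imread('pics/raw_t1.png')[210:290,280:380],(500,400)) if 0 else None
s=sense();print(s['tcp_pos'],s['tool_rot'])
E
```

```text
t: 1.6
tcp_pos: [0.5822, 0.0358, 0.2496]
tool_rot: [-0.008, 1.0, 0.0, -0.0]
force: [0.7, 0.7, -0.2]
finger_gap: 0.699
gripper_force: 0.0
t: 2.1
tcp_pos: [0.5802, 0.0376, 0.168]
tool_rot: [-0.008, 1.0, 0.0, -0.003]
force: [0.6, 0.5, 0.5]
finger_gap: 0.698
gripper_force: 0.0
[0.58195681 0.03749578 0.17024272] [-7.76655107e-03  9.99969833e-01 -2.11630853e-05  1.15448769e-04]
```

View pics/s1.png

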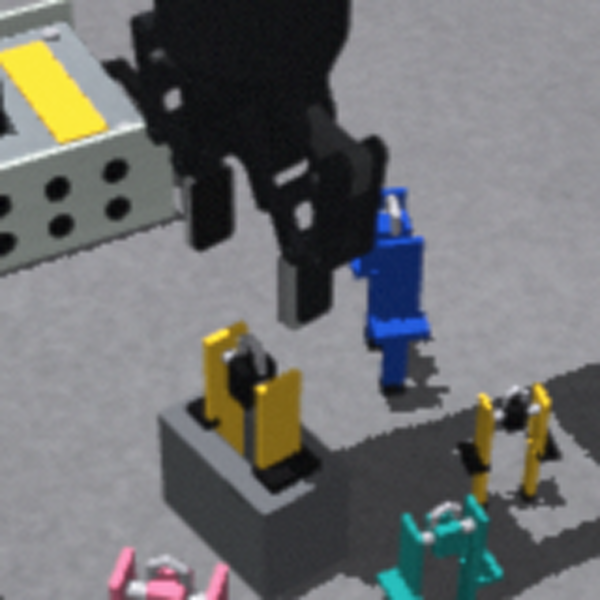

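The gripper is above the tongs, with the fingertips straddling the handles along y. I'll descend and squeeze.

```bash
python3 -m jog '{"linear":[[0,0,-30],[0,0,-30],[0,0,-15],[0,0,-7],[0,0,0],[0,0,0]],"turn":[0,0,0,0,0,0]}'; python3 -m jog '{"linear":[[0,0,0],[0,0,0],[0,0,0],[0,0,0]],"turn":[0,0,0,0]}' 0.44 20
```

```text
t: 2.95
tcp_pos: [0.5825, 0.0374, 0.089]
tool_rot: [-0.008, 1.0, -0.0, 0.001]
force: [0.4, 1.6, -0.0]
finger_gap: 0.695
gripper_force: 0.0
t: 3.45
tcp_pos: [0.5824, 0.0375, 0.0892]
tool_rot: [-0.008, 1.0, -0.0, 0.001]
force: [0.3, -0.0, 5.8]
finger_gap: 0.443
gripper_force: 6.4
```

```bash
python3 -m jog '{"linear":[[0,0,10],[0,0,20],[0,0,30],[0,0,30],[0,0,20],[0,0,0]],"turn":[0,0,0,0,0,0]}' ; python3 -m jog '{"linear":[[-9,40,0],[-9,40,0],[-9,40,0],[-9,40,0],[-10,43,0],[0,0,0],[0,0,0]],"turn":[0.6,0.6,0.6,0.6,0.66,0,0]}'
python3 - <<'E'
from h import *
snap('top','t2.png',(180,240,260,320),5);snap('scene','s2.png',(370,210,470,310),5)
s=sense();print(s['tcp_pos'],s['tool_rot'],s['force'],s['finger_gap'])
a=cv2.imread('pics/t2.png');b=cv2.imread('pics/s2.png');cv2.imwrite('pics/m2.png',np.hstack([b,a])[:500,:800])
cv2.imwrite('pics/m2.png',np.hstack([cv2.resize(b,(400,400)),cv2.resize(a,(400,400))]))
E
```

```text
t: 4.2
tcp_pos: [0.5826, 0.0374, 0.1998]
tool_rot: [-0.008, 1.0, -0.0, 0.002]
force: [0.3, -0.6, -0.6]
finger_gap: 0.441
gripper_force: 4.5
t: 5.08
tcp_pos: [0.5351, 0.2401, 0.197]
tool_rot: [-0.141, 0.99, -0.0, -0.001]
force: [-0.7, -0.5, -0.6]
finger_gap: 0.443
gripper_force: 4.5
[0.5357652  0.23937403 0.19743846] [-1.40071515e-01  9.90141212e-01 -2.46511154e-04 -5.37984915e-04] [-0.11812846 -0.20322869 -0.79121291] 0.4381011611905764Traceback (most recent call last):
  File "<stdin>", line 4, in <module>
    return _nx.concatenate(arrs, 1, dtype=dtype, casting=casting)
           ~~~~~~~~~~~~~~~^^^^^^^^^^^^^^^^^^^^^^^^^^^^^^^^^^^^^^^
ValueError: all the input array dimensions except for the concatenation axis must match exactly, but along dimension 0, the array at index 0 has size 500 and the array at index 1 has size 400
```

```bash
python3 - <<'E'
from h import *
s=cv2.imread('pics/raw_s2.png');cv2.imwrite('pics/v2.png',cv2.resize(s[190:340,360:520],None,fx=4,fy=4,interpolation=cv2.INTER_CUBIC))
for z in(.122,.124): print(proj('scene',[.5358,.2394,z]))
c,sn=np.cos(np.radians(16.1)),np.sin(np.radians(16.1))
for w in(11,19): print([proj('scene',[.5358-k*sn*w/1e3,.2394+k*c*w/1e3,.122]).round(1).tolist() for k in(-1,1)])
E
```

```text
[433.61452818 270.13114173]
[433.80220152 269.22590321]
[[427.1, 266.8], [440.3, 273.5]]
[[422.3, 264.4], [445.1, 276.0]]
```

View pics/v2.png

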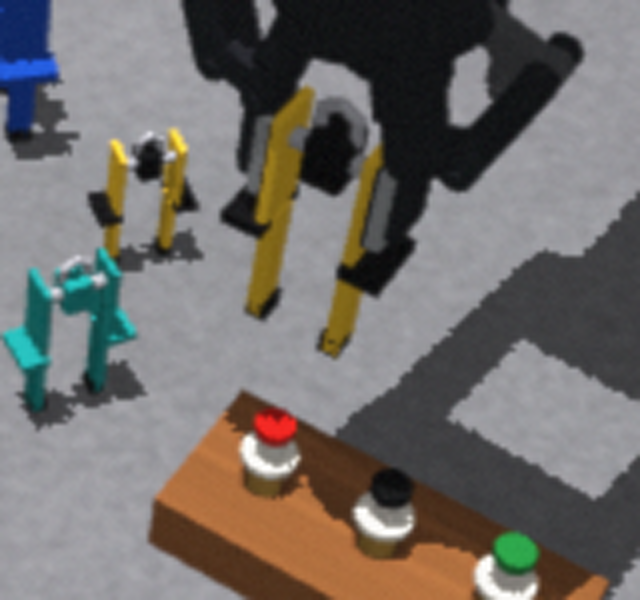

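The tongs are held upright, jaw tips at about scene (425.5,267) and (443.5,276.5), matching the model with undersides near z = 0.121. The red head sits below them. I'll lower around the fuse in two steps, watching force.

```bash
python3 -m jog '{"linear":[[0,0,-25],[0,0,-20],[0,0,-7],[0,0,0],[0,0,0]],"turn":[0,0,0,0,0]}'; python3 - <<'E'
from h import *
snap('scene','s3.png',(390,230,490,330),6)
print(sense()['tcp_pos'],sense()['force'])
E
```

```text
t: 5.8
tcp_pos: [0.5365, 0.2403, 0.1468]
tool_rot: [-0.141, 0.99, 0.0, 0.001]
force: [0.5, -0.0, -1.1]
finger_gap: 0.437
gripper_force: 4.5
[0.53643751 0.24045587 0.1468932 ] [-0.08986016  0.2137454  -1.41566607]
```

View pics/s3.png

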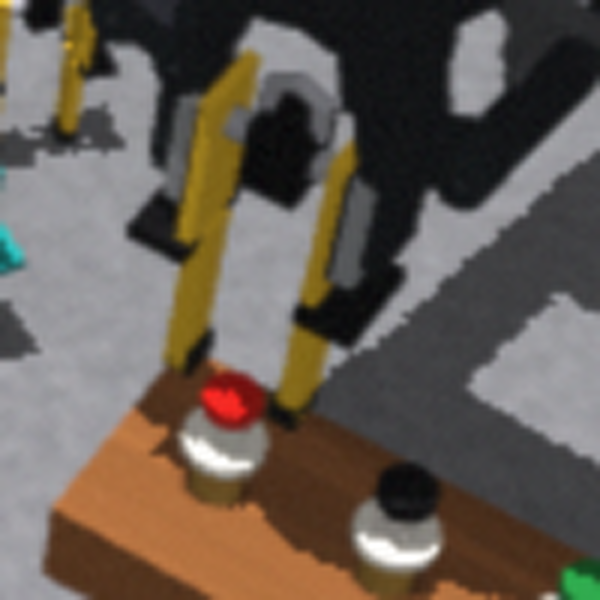

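Jaws straddle the red head (crop 233,397), tips at about (187,362) and (289,415), and nothing touches. I'll go down to the neck and squeeze.

```bash
python3 -m jog '{"linear":[[0,0,-6],[0,0,-6],[0,0,-6],[0,0,-1],[0,0,0],[0,0,0]],"turn":[0,0,0,0,0,0]}'; python3 -m jog '{"linear":[[0,0,0],[0,0,0],[0,0,0],[0,0,0],[0,0,0],[0,0,0]],"turn":[0,0,0,0,0,0]}' 0.2 60;  python3 - <<'E'
from h import *
snap('scene','s4.png',(390,230,490,330),6)
print(sense()['tcp_pos'],sense()['force'])
E
```

```text
t: 6.6
tcp_pos: [0.5359, 0.2405, 0.1272]
tool_rot: [-0.141, 0.99, 0.0, 0.0]
force: [-0.9, -0.5, -1.9]
finger_gap: 0.439
gripper_force: 4.5
t: 7.35
tcp_pos: [0.5361, 0.2405, 0.1275]
tool_rot: [-0.141, 0.99, -0.0, 0.001]
force: [-0.1, -1.9, 5.5]
finger_gap: 0.267
gripper_force: 58.7
[0.53607336 0.24052266 0.12747281] [-0.61001717 -1.50040167  5.76827884]
```

View pics/s4.png

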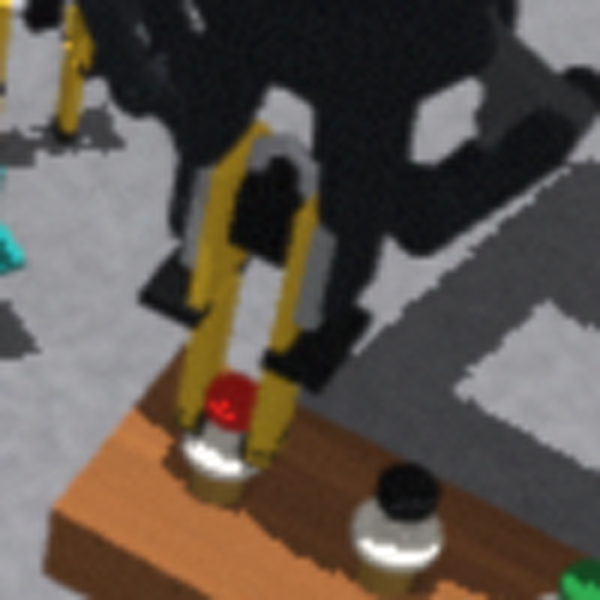

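The jaws are closed on the neck under the red head. I'll lift.

```bash
python3 -m jog '{"linear":[[0,0,4],[0,0,8],[0,0,15],[0,0,30],[0,0,30],[0,0,23],[0,0,0],[0,0,0],[0,0,0]],"turn":[0,0,0,0,0,0,0,0,0]}'; python3 -m jog '{"linear":[[2,-43,0],[2,-43,0],[2,-43,0],[2,-43,0],[2,-43,0],[2,-43,0],[2,-43,0],[2,-43,0],[2,-43,0],[2,-43,0],[3,-43,0],[3,-43,0]],"turn":[0,0,0,0,0,0,0,0,0,0,0,0]}';python3 -m jog '{"linear":[[0,0,0],[0,0,0],[0,0,0]],"turn":[0,0,0]}';  python3 - <<'E'
from h import *
snap('scene','s5.png',(200,70,300,170),4);snap('top','t5.png',(450,215,550,315),4)
cv2.imwrite('pics/m5.png',np.hstack([cv2.imread('pics/s5.png'),cv2.imread('pics/t5.png')]))
p=sense()['tcp_pos'];print(p,sense()['force'])
for n in('scene','top'):
  print(n,proj(n,[.563,-.278,.091]),[proj(n,p-[0,0,d]).round(1).tolist() for d in(.0635,.0815,.115)])
E
```

```text
t: 8.52
tcp_pos: [0.5348, 0.2403, 0.2357]
tool_rot: [-0.141, 0.99, -0.0, -0.001]
force: [0.5, -0.2, -2.4]
finger_gap: 0.265
gripper_force: 59.0
t: 10.02
tcp_pos: [0.5612, -0.2766, 0.2357]
tool_rot: [-0.141, 0.99, 0.001, -0.001]
force: [0.6, -0.1, -2.0]
finger_gap: 0.265
gripper_force: 59.0
t: 10.4
tcp_pos: [0.5614, -0.274, 0.2365]
tool_rot: [-0.141, 0.99, 0.001, -0.001]
force: [-0.9, 0.3, -1.3]
finger_gap: 0.272
gripper_force: 59.1
[ 0.56166052 -0.27418088  0.23688405] [ 0.24350677 -0.77275717 -1.31534243]
scene [243.99517761 137.68936738] [[240.3, 102.5], [241.5, 110.7], [243.6, 125.4]]
top [503.05057849 271.65331501] [[522.0, 273.5], [517.0, 273.2], [508.3, 272.8]]
```

View pics/m5.png

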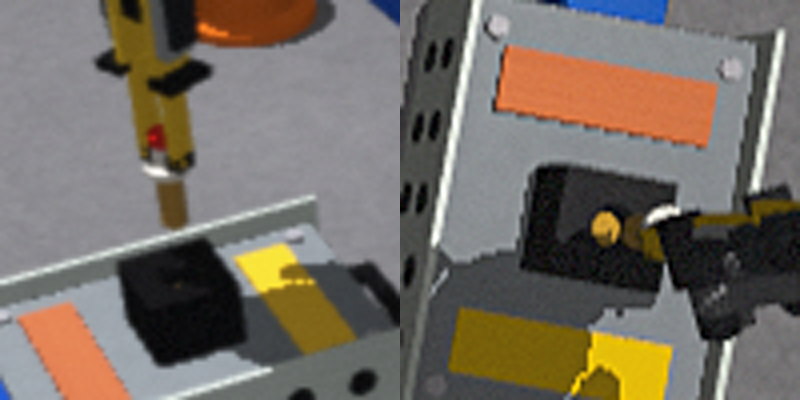

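The fuse hangs straight in the tongs. Its foot is near scene (243.6,126), matching prediction, and the hole is still about 4 mm further toward −y. I'll shift, lower, and check close up.

```bash
python3 -m jog '{"linear":[[1.5,-4,0],[0,0,-10],[0,0,-10],[0,0,0],[0,0,0],[0,0,0]],"turn":[0,0,0,0,0,0]}';  python3 - <<'E'
from h import *
snap('scene','s6.png',(219,95,269,155),8);snap('top','t6.png',(480,245,530,305),8)
cv2.imwrite('pics/m6.png',np.hstack([cv2.imread('pics/s6.png'),cv2.imread('pics/t6.png')]))
p=sense()['tcp_pos'];print(p,sense()['force'])
for n,o in(('scene',(219,95)),('top',(480,245))):
  print(n,(8*(proj(n,[.563,-.278,.091])-o)).round(),[(8*(proj(n,p-[0,0,d])-o)).round().tolist() for d in(.0635,.0815,.115)])
E
```

```text
t: 11.25
tcp_pos: [0.5634, -0.2797, 0.2173]
tool_rot: [-0.141, 0.99, -0.0, 0.0]
force: [-0.3, -0.4, -2.0]
finger_gap: 0.269
gripper_force: 59.1
[ 0.56337066 -0.27964531  0.21735499] [-0.27358558  0.15840101 -1.37626705]
scene [200. 342.] [[164.0, 124.0], [173.0, 188.0], [190.0, 302.0]]
top [184. 213.] [[319.0, 218.0], [281.0, 216.0], [213.0, 213.0]]
```

View pics/m6.png

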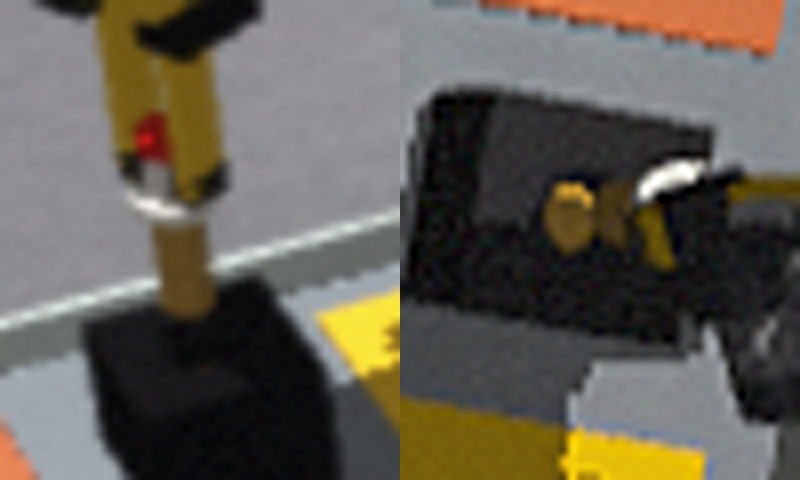

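Foot at scene crop (188,308), and in the top crop its left edge is at 593 over the dark mouth, about 1 mm too far toward −y. I'll nudge +y and enter, feeling the force.

```bash
python3 -m jog '{"linear":[[-0.4,1.2,0],[0,0,-5],[0,0,-5],[0,0,0],[0,0,0]],"turn":[0,0,0,0,0]}'; python3 -m jog '{"linear":[[0,0,-2],[0,0,-2],[0,0,0],[0,0,0]],"turn":[0,0,0,0]}'; python3 -m jog '{"linear":[[0,0,-2],[0,0,-2],[0,0,0],[0,0,0]],"turn":[0,0,0,0]}'
```

```text
t: 11.98
tcp_pos: [0.5628, -0.2783, 0.2069]
tool_rot: [-0.141, 0.99, 0.0, -0.0]
force: [0.2, 0.9, -2.6]
finger_gap: 0.265
gripper_force: 59.1
t: 12.48
tcp_pos: [0.5628, -0.2783, 0.203]
tool_rot: [-0.141, 0.99, -0.0, 0.0]
force: [-0.3, 0.4, -1.7]
finger_gap: 0.266
gripper_force: 59.1
t: 12.98
tcp_pos: [0.5628, -0.2783, 0.199]
tool_rot: [-0.141, 0.99, 0.0, -0.0]
force: [0.8, -0.9, -2.0]
finger_gap: 0.269
gripper_force: 59.1
```

```bash
for i in 1; do python3 -m jog '{"linear":[[0,0,-1.5],[0,0,-1.5],[0,0,0],[0,0,0]],"turn":[0,0,0,0]}'; done; python3 -m jog '{"linear":[[0,0,-1],[0,0,-1],[0,0,0],[0,0,0]],"turn":[0,0,0,0]}';python3 -m jog '{"linear":[[0,0,-1],[0,0,-1],[0,0,0],[0,0,0]],"turn":[0,0,0,0]}'
```

```text
t: 13.48
tcp_pos: [0.5628, -0.2783, 0.196]
tool_rot: [-0.141, 0.99, -0.0, 0.0]
force: [-0.3, -0.8, -1.7]
finger_gap: 0.266
gripper_force: 59.1
t: 13.98
tcp_pos: [0.563, -0.2784, 0.1946]
tool_rot: [-0.141, 0.99, -0.0, 0.0]
force: [-1.2, 1.2, 2.9]
finger_gap: 0.267
gripper_force: 59.3
t: 14.48
tcp_pos: [0.5629, -0.2785, 0.192]
tool_rot: [-0.141, 0.99, -0.0, 0.0]
force: [0.4, 0.5, 2.6]
finger_gap: 0.267
gripper_force: 59.3
```

The springy cup was met at TCP z ≈ 0.195 with about 4.5 N, so the stop should be near 0.182.

```bash
python3 -m jog '{"linear":[[0,0,-1.5],[0,0,-1.5],[0,0,-1.5],[0,0,-1],[0,0,0],[0,0,0]],"turn":[0,0,0,0,0,0]}'; python3 -m jog '{"linear":[[0,0,-1],[0,0,-0.5],[0,0,0],[0,0,0]],"turn":[0,0,0,0]}';python3 -m jog '{"linear":[[0,0,-1],[0,0,0],[0,0,0]],"turn":[0,0,0]}'
```

```text
t: 15.22
tcp_pos: [0.5628, -0.2784, 0.1863]
tool_rot: [-0.141, 0.99, -0.0, -0.0]
force: [-0.2, -0.1, 1.1]
finger_gap: 0.266
gripper_force: 59.3
t: 15.72
tcp_pos: [0.5629, -0.2784, 0.185]
tool_rot: [-0.141, 0.99, -0.0, 0.0]
force: [-0.2, -1.5, 2.4]
finger_gap: 0.266
gripper_force: 59.4
t: 16.1
tcp_pos: [0.5628, -0.2784, 0.184]
tool_rot: [-0.141, 0.99, -0.0, 0.0]
force: [0.4, -1.0, 3.0]
finger_gap: 0.265
gripper_force: 59.3
```

```bash
python3 -m jog '{"linear":[[0,0,-0.7],[0,0,0],[0,0,0]],"turn":[0,0,0]}';python3 -m jog '{"linear":[[0,0,-0.7],[0,0,0],[0,0,0]],"turn":[0,0,0]}'
```

```text
t: 16.48
tcp_pos: [0.5628, -0.2783, 0.1833]
tool_rot: [-0.141, 0.99, -0.0, 0.0]
force: [0.5, -1.3, 2.3]
finger_gap: 0.271
gripper_force: 59.3
t: 16.85
tcp_pos: [0.5628, -0.2783, 0.1826]
tool_rot: [-0.141, 0.99, -0.0, 0.0]
force: [1.2, -1.2, 2.3]
finger_gap: 0.269
gripper_force: 59.4
```

```bash
python3 -m jog '{"linear":[[0,0,-0.5],[0,0,0],[0,0,0]],"turn":[0,0,0]}' | sed -n '2p;4p';python3 -m jog '{"linear":[[0,0,-0.5],[0,0,0],[0,0,0]],"turn":[0,0,0]}'| sed -n '2p;4p'
```

```text
tcp_pos: [0.5628, -0.2783, 0.1821]
force: [0.7, -0.5, 3.1]
tcp_pos: [0.5629, -0.2783, 0.182]
force: [0.7, -1.1, 5.9]
```

```bash
python3 -m jog '{"linear":[[0,0,-0.3],[0,0,0],[0,0,0]],"turn":[0,0,0]}' | sed -n '2p;4p'
```

```text
tcp_pos: [0.563, -0.2783, 0.182]
force: [0.7, -0.6, 6.8]
```

```bash
python3 -m jog '{"linear":[[0,0,-0.3],[0,0,0],[0,0,0]],"turn":[0,0,0]}' | sed -n '2p;4p'
```

```text
tcp_pos: [0.563, -0.2783, 0.1819]
force: [-0.5, -0.0, 7.5]
```

```bash
python3 -m jog '{"linear":[[0,0,-0.5],[0,0,-0.5],[0,0,0],[0,0,0]],"turn":[0,0,0,0]}' | sed -n '2p;4p'
```

```text
tcp_pos: [0.5632, -0.2783, 0.1819]
force: [-0.5, 0.1, 11.0]
```

```bash
python3 -m jog '{"linear":[[0,0,-0.5],[0,0,-0.4],[0,0,0],[0,0,0],[0,0,0]],"turn":[0,0,0,0,0]}' | sed -n '2p;4p'; python3 - <<'E'
from h import *
for i in range(4): snapshot('top');print(sense()['force'][2])
E
```

```text
tcp_pos: [0.5634, -0.2784, 0.1818]
force: [-1.5, 1.0, 15.3]
14.737649908006883
15.746965001865977
15.141076976788655
14.520607998145252
```

Pressing about 16.8 N on the stop (15.1 measured plus 1.65 N carried weight). I'll hold, unload and reopen the tongs.

```bash
python3 -m jog '{"linear":[[0,0,0],[0,0,0],[0,0,0],[0,0,0]],"turn":[0,0,0,0]}' | sed -n '2p;4p'; python3 -m jog '{"linear":[[0,0,1],[0,0,1],[0,0,1],[0,0,0.5],[0,0,0],[0,0,0]],"turn":[0,0,0,0,0,0]}' | sed -n '2p;4p'; python3 -m jog '{"linear":[[0,0,0],[0,0,0],[0,0,0],[0,0,0],[0,0,0]],"turn":[0,0,0,0,0]}' 0.44 20
```

```text
tcp_pos: [0.5635, -0.2784, 0.1818]
force: [-1.0, 0.8, 14.7]
tcp_pos: [0.5626, -0.2781, 0.1821]
force: [1.0, -1.4, -0.1]
t: 21.55
tcp_pos: [0.5628, -0.2782, 0.1826]
tool_rot: [-0.141, 0.99, 0.0, -0.0]
force: [0.6, 0.4, -1.3]
finger_gap: 0.441
gripper_force: 4.6
```

```bash
python3 -m jog '{"linear":[[0,0,2],[0,0,3],[0,0,5],[0,0,5],[0,0,0]],"turn":[0,0,0,0,0]}' | sed -n '2p;4,6p'; python3 -m jog '{"linear":[[0,0,15],[2,35,0],[2,35,0],[2,35,0],[2,35,0],[2,35,0],[2,35,0],[2,35,0],[2,35,0],[3.5,35,0],[0,0,0],[0,0,0]],"turn":[0,-0.34,-0.34,-0.34,-0.34,-0.34,-0.34,-0.34,-0.34,-0.34,0,0]}'; python3 - <<'E'
from h import *
s=snapshot('scene')[:,:,::-1];t=snapshot('top')[:,:,::-1]
p=sense()['tcp_pos'];print(p)
# holder/tongs below, and fuse in base
f=lambda im,x,y,w,h,k:cv2.resize(im[y:y+h,x:x+w],None,fx=k,fy=k,interpolation=cv2.INTER_CUBIC)
a=f(s,280,140,100,140,4); b=f(t,480,245,50,35,8); c=f(s,215,100,50,35,8)
cv2.imwrite('pics/m7.png',np.hstack([a,np.vstack([b,c])]));cv2.imwrite('pics/raw_s7.png',s)
for d in(.075,.077,.079):
  for k in(-15,15): print(d,k,(4*(proj('scene',p+[-k*.0155/1e3,k/1e3,-d])-(280,140))).round())
  print('hold', (4*(proj('scene',[.582,.037,.06])-(280,140))).round()) if d==.075 else 0
E
```

```text
tcp_pos: [0.5632, -0.2786, 0.1984]
force: [-0.1, -0.2, -0.9]
finger_gap: 0.443
gripper_force: 4.6
t: 23.68
tcp_pos: [0.5825, 0.0364, 0.2132]
tool_rot: [-0.008, 1.0, -0.0, 0.0]
force: [-0.2, -0.2, -1.0]
finger_gap: 0.437
gripper_force: 4.6
[0.58248023 0.03569826 0.21296591]
0.075 -15 [162. 232.]
0.075 15 [206. 270.]
hold [189. 387.]
0.077 -15 [162. 236.]
0.077 15 [206. 273.]
0.079 -15 [162. 240.]
0.079 15 [206. 277.]
```

View pics/m7.png

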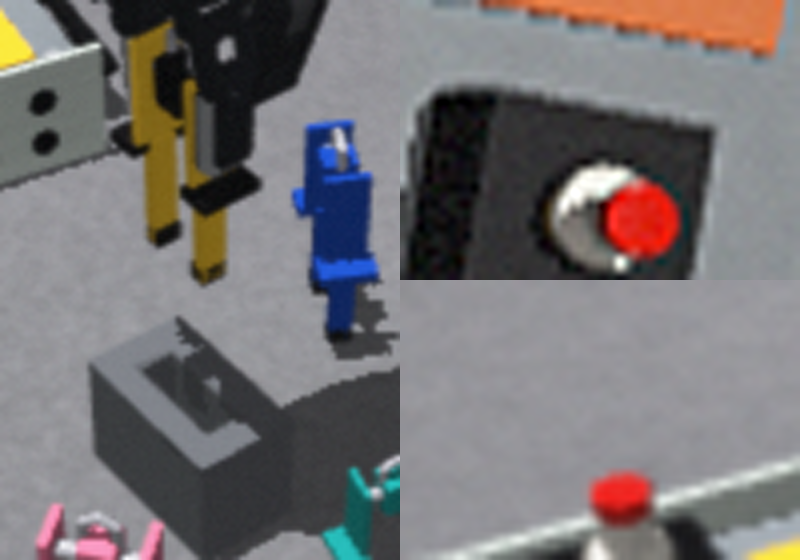

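The fuse stands in the base with its white collar just above it. The open tongs hang over the pocket, jaws at crop (163,242) and (208,278), as predicted. I'll lower them into the holder.

```bash
python3 -m jog '{"linear":[[0,0.7,-25],[0,0,-25],[0,0,-15],[0,0,-8],[0,0,-8],[0,0,-8],[0,0,-8],[0,0,0],[0,0,0]],"turn":[0,0,0,0,0,0,0,0,0]}'; python3 -m jog '{"linear":[[0,0,-8],[0,0,-8],[0,0,-4],[0,0,0],[0,0,0]],"turn":[0,0,0,0,0]}'
```

```text
t: 24.9
tcp_pos: [0.5825, 0.0374, 0.1158]
tool_rot: [-0.008, 1.0, -0.0, 0.0]
force: [0.2, -0.3, -1.2]
finger_gap: 0.438
gripper_force: 4.6
t: 25.52
tcp_pos: [0.5824, 0.0374, 0.0956]
tool_rot: [-0.008, 1.0, -0.0, 0.0]
force: [-0.4, 0.2, -0.9]
finger_gap: 0.438
gripper_force: 4.6
```

```bash
python3 -m jog '{"linear":[[0,0,-2],[0,0,-1.5],[0,0,0],[0,0,0]],"turn":[0,0,0,0]}'|sed -n '2p;4p'; python3 -m jog '{"linear":[[0,0,-1],[0,0,0],[0,0,0]],"turn":[0,0,0]}'|sed -n '2p;4p'; python3 -m jog '{"linear":[[0,0,-1],[0,0,0],[0,0,0]],"turn":[0,0,0]}'|sed -n '2p;4p'
```

```text
tcp_pos: [0.5823, 0.0374, 0.0921]
force: [-0.9, -0.6, -0.5]
tcp_pos: [0.5823, 0.0374, 0.0911]
force: [-0.9, -0.0, -0.5]
tcp_pos: [0.5823, 0.0374, 0.0901]
force: [0.3, 0.1, -1.0]
```

```bash
python3 -m jog '{"linear":[[0,0,-1],[0,0,0],[0,0,0]],"turn":[0,0,0]}'|sed -n '2p;4p'; python3 -m jog '{"linear":[[0,0,-0.7],[0,0,0],[0,0,0]],"turn":[0,0,0]}'|sed -n '2p;4p'
```

```text
tcp_pos: [0.5824, 0.0374, 0.0892]
force: [-0.6, -0.8, 0.1]
tcp_pos: [0.5824, 0.0374, 0.0891]
force: [-1.8, 0.3, 5.2]
```

Guards are on the holder top (force rises to 5 N). Now I'll open and retreat.

```bash
python3 -m jog '{"linear":[[0,0,0],[0,0,0],[0,0,0],[0,0,0]],"turn":[0,0,0,0]}' 0.75 20|sed -n '2p;4,6p'; python3 -m jog '{"linear":[[0,0,5],[0,0,15],[0,0,30],[0,0,40],[0,0,40],[-40,0,20],[-40,0,0],[-40,0,0],[0,0,0],[0,0,0],[0,0,0]],"turn":[0,0,0,0,0,0,0,0,0,0,0]}'; python3 - <<'E'
from h import *
t=snapshot('top')[:,:,::-1];s=snapshot('scene')[:,:,::-1]
f=lambda im,x,y,w,h,k:cv2.resize(im[y:y+h,x:x+w],None,fx=k,fy=k,interpolation=cv2.INTER_CUBIC)
s0=cv2.imread('pics/raw_s0.png');t0=cv2.imread('pics/raw_t0.png')
r=(slice(200,280),slice(290,360))
d=cv2.absdiff(s,s0)[r].max(2);print('scene holder diff px',(d>60).sum())
H=cv2.cvtColor(s,cv2.COLOR_BGR2HSV).astype(int)
for im in(s0,s):
  h=cv2.cvtColor(im[195:260,305:350],cv2.COLOR_BGR2HSV).astype(int);v,u=np.nonzero((h[...,0]>20)&(h[...,0]<35)&(h[...,1]>150)&(h[...,2]>60))
  print('yellow',len(u),u.mean(),v.mean(),v.min(),v.max(),u.min(),u.max())
E
```

```text
tcp_pos: [0.5823, 0.0374, 0.0882]
force: [0.1, 0.6, -0.4]
finger_gap: 0.748
gripper_force: 0.0
t: 29.4
tcp_pos: [0.4639, 0.0372, 0.2389]
tool_rot: [-0.008, 1.0, -0.0, 0.001]
force: [-0.3, 0.3, 1.2]
finger_gap: 0.753
gripper_force: 0.0
scene holder diff px 1
yellow 473 21.98942917547569 32.684989429175474 11 49 10 34
yellow 465 21.72258064516129 32.5247311827957 11 49 9 34
```

The tongs in the holder match their starting picture to within a pixel, and the fuse was seen seated in the base. I'm handing in.

```bash
python3 -c "
from station import *
print(sign_off())"
```

```text
the job is handed in; nothing more can be done
None
```

I pressed the red fuse home on the solid stop at about 17 N and released it. The tongs hang back in their holder, and the job was handed in at about 29.5 s; the judge's verdict was not shown.

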